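# Release a smoking-wood puck and stop it on the chute

### The arm

A 6-joint arm with a two-finger parallel gripper is mounted at the origin on a cart in front of the work surface, level with it; the furniture and walls round the work are solid. World frame = base frame: x ahead of the robot, y to its left, z up, the work surface at z = 0. Lengths are in mm, angles in degrees, forces in N, time in s.
With the tool pointing down it reaches from about 325 to 775 mm from the base axis. Payload 9.3 kg.
Tool frame: the origin (TCP) lies between the finger pads; the fingertips stand r.tip_reach ahead of it and the grasp point (between the pads) lies 3 mm ahead of it (r.tip_reach is the distance from the TCP to the fingertips, in mm); z points along the fingers, y is the line along which they close (so a half turn about z gives the same grasp; the last joint's range is limited). The gripper opens to 85 mm and grips with 20 to 120 N. Pads are 22 mm wide; open, the fingers measure 114 mm over their backs; the gripper's body (76 mm by 85 mm) begins 54 mm behind the grasp point. The pads swing forward as they close: fully open they stand 13 mm farther back than shut.
Start: joints at [-81.681, 14.817, 1.232, 76.415, 0, 81.257], TCP at [161.373, -525.79, 253.279] pointing down, gripper open.
Joint ranges: [-174.27, 174.27], [-52.1, 104.24], [-59.71, 78.15], [-110.17, 111.67], [-87.03, 83.33], [-180, 180]. Speed limits (degrees/s): [127.2, 127.2, 159.86, 180, 180, 180].

### API

Orientations are given as a 3x3 rotation matrix whose columns are the frame's x, y, z axes.
In Python, from station import r gives the robot as it stands.
- The arm moves only by the tool step_arm, never from a script. Its argument "deltas" is a list of rows, each a list of 3 entries, a list of its own where there are three numbers: the shift along the tool's x, y, z in units of 0.15 m (1.0 is 0.15 m), then the turn, a rotation vector about the tool's x, y, z in units of 360 degrees (1.0 is 360 degrees), then the gripper's target within -1 to 1 (fully open at 1, half-way at 0, shut at -1). In form: [[[x, y, z], [ax, ay, az], claw], ...]. A call has exactly 5 rows; each row shifts and turns the commanded pose from where the row before left it, along the tool's axes as they then stand; what a row does not reach is not made up. A row lasts 1/8 s, in which the tool goes at most 62.5 mm and 10.7 degrees, less where a joint would pass 70% of its speed; a pose out of reach is approached as far as the arm can. A call with a number of a shift or a turn outside -1 to 1 is refused whole. A call with a gripper value outside its range is refused whole. The fingers move at their own pace and stop on an object; the grip force is fixed at half the most. Time passes only in rows, so rows that do not move let the fingers close, or fill a call up. It gives the time, the measured TCP pose, the force, the opening and the grip force at its end, in the units of the state.
- r.get_state(): the state, without advancing time (a new reading comes with each control period).
- r.camera(name): name is "scene" or "side" or "wrist"; returns the picture (384x512x3 uint8, blue, green, red); there is no depth.
- r.camera_info(name): a dict with "K" (3x3 intrinsics, pixels), "R" (3x3) and "t" (3): a world point X has camera coordinates R X + t. Camera axes: x right, y down, z forward; pixel columns grow to the right and rows downward; lengths in mm; the calibration is good to about 2 mm. A picture is of the moment at which its call begins: read the wrist's pose just before it. camera_info takes no time and is no camera call; for the wrist camera it gives the pose at the moment of the call.
- r.close_job(): hands the job in; it is judged then, once.
The state is a dict: "time_s": time; "joint_positions": joint angles; "dq": joint speeds; "effort": joint torques, N m; "ee_pos": TCP position; "ee_rot": TCP orientation; "wrist_force": force on the tool from outside, world axes, zero at the start; "torque": the same for the moment, N m; "grip_width": finger opening in mm; "gripper_force": force on a finger pad.
Only numpy, scipy, OpenCV 4.12 (cv2) and the standard library are available. Lean on these libraries where they do the work, as an engineer would, in place of code of your own. Each camera call takes 0.05 s, during which the arm holds its last target. There are 200 camera calls.

### The job

Let the wooden smoking puck out of the small steel dispenser: press its black release key down with one finger, with the other finger in the chute beside it to stop the popped puck before it slides off the chute's open lower end. Do not grasp or lift anything and leave the food and tins around alone. Finish while holding: one finger still keeping the key down, the other still keeping the puck on the chute.

Things in the scene. Friction and masses are not known exactly. Their poses are not given: they have to be found in the camera images.
- dispenser: Steel puck dispenser, fixed on the worktop: 172 mm long (x), 120 wide (y), 84 tall. Origin: on the worktop below the puck's loaded place. z up; x to its closed back; the puck leaves to -x, roughly towards the robot; y to the left seen from the robot. All offsets here are mm in this frame. Behind the puck, out of sight, stands a spring pusher.
- magazine_top (a point): Top centre of the dispenser's housing, 84 mm above its origin: a closed round cap and collar of radius 29 mm, on a box of x -21 to 55, y -32 to 32, top z 68. The box has a slot in its front from which the puck pops out.
- chute_mid (a point): Point on the middle line of the chute's floor, at x = -85, y = 0, z = 21, straight beside the key. The chute runs straight from the slot (x = -20, z = 42) down at 18 degrees to its open end; its rails are 54 mm apart inside (y -27 to 27), 4 mm thick and 12 mm high off its floor.
- chute_end (a point): Middle of the chute's lower end, at x = -118, y = 0, z = 10: open, without a lip; here the puck would slide off onto the worktop.
- case_top (a point): Top centre of the flat dark closed case to the left of chute and housing (x -115 to 49, y 36 to 86, top z 27). It carries the release key.
- release_key: The key: black plastic pad with ribs, 44 mm (x) by 32 (y), on the case; axes as the dispenser's. Origin 12 mm below its top's centre. Up, its top centre is at x = -85, y = 61, z = 37. It goes 8 mm straight down on a spring (2.4 N to start, 4.8 N at the stop), to top z 29; 5 mm down, the pusher is let go. A fingertip level with the pressed key is 8 mm above the floor at chute_mid.
- ejector (a joint): Travel of the spring pusher in m: 0 cocked, 0.034 fully out. Let go, it shoots out in about 0.2 s and stays out; it works once. It pushes the puck's centre to x = -32, past the upper edge of the chute; from there the puck slides on by itself.
- puck: Plain wooden disc, 50 mm diameter, 18 mm thick, 60 to 110 g, smooth (friction about 0.15, so it stays on the chute only if something stops it). Origin: centre of its underside. It starts loose and level inside the housing at x = 0, y = 0, z = 42, mostly hidden, and leaves by the slot, down the chute.
- garlic: whole garlic bulb, 60x57x58 mm, on the worktop near the dispenser's right side; loose, a bystander; origin at the centre of its underside
- tomato: tomato, 56x58x62 mm, on the worktop near the dispenser's right side; loose, a bystander; origin at the centre of its underside
- lemon: lemon, 78x55x56 mm, on the worktop in front of the dispenser, to the left; loose, a bystander; origin at the centre of its underside
- salt_shaker: salt shaker with a grey cap, 44 mm wide, 90 mm tall, on the worktop near the dispenser's left side; loose, a bystander; origin at the centre of its underside
- onion: onion, 71x70x72 mm, on the worktop to the left; loose, a bystander; origin at the centre of its underside
- tin_small: small round tin, 57 mm wide, 72 mm tall, on the worktop to the right; loose, a bystander; origin at the centre of its underside
- sardine_tin: flat oblong tin, 63x105x26 mm, on the worktop to the right; loose, a bystander; origin at the centre of its underside
Not all that is in view belongs to the job. Of the things that look like the dispenser, take the one that is farthest from the robot's base at the start.

How it is judged:
By the outcome, as a careful person would: the job done as asked, in the order asked, and still so for the second after the job is handed in, while the arm keeps its last pose, push and grip.
It also fails if it takes over 32 s, if anything falls off the work surface, if the arm or the gripper's body presses on something with over 40 N, if the wrist force passes 120 N, or if a joint passes its speed limit or range.

## Working session

There is one attempt and no reset: what is moved stays moved. The work goes in short steps, Python scripts to look and compute and a tool call to move; the robot and the scene stay as the last step left them, time stands still between calls to the robot, and variables do not carry over. Pictures are saved under pics/ and viewed, at most 10 in all, crops included, and the job is handed in when it is done.

Besides the shell and the picture viewer there is one more tool, called after ">>>" in YAML: its name, and indented under it one key for each argument. step_arm: Moves the arm, as the interface text tells. Its arguments: {"type":"object","properties":{"deltas":{"type":"array","items":{"type":"array"}}},"required":["deltas"]}

```bash
mkdir -p pics; python3 - <<'E'
from station import r
import cv2,numpy as np
for n in("scene","side"):
    cv2.imwrite(f"pics/{n}0.png",cv2.resize(r.camera(n),(800,600)))
    i=r.camera_info(n);print(n,np.round(i["K"],1).tolist(),np.round(i["R"],4).tolist(),np.round(i["t"],1).tolist())
s=r.get_state();print(s["time_s"],s["ee_pos"],np.round(s["ee_rot"],3).tolist(),s["grip_width"],s["wrist_force"],r.tip_reach)
E
```

```text
scene [[375.1, 0.0, 254.4], [0.0, 375.1, 195.5], [0.0, 0.0, 1.0]] [[-0.7121, -0.702, 0.0002], [-0.486, 0.4928, -0.7218], [0.5066, -0.5141, -0.6921]] [376.2, 354.1, 892.5]
side [[406.3, 0.0, 252.3], [0.0, 406.3, 196.0], [0.0, 0.0, 1.0]] [[-0.9645, -0.2638, -0.0099], [-0.1731, 0.6603, -0.7308], [0.1994, -0.7032, -0.6825]] [539.8, 156.6, 1532.9]
0.1 [ 161.34579617 -525.56152687  252.71827585] [[0.956, 0.293, -0.0], [0.293, -0.956, 0.001], [0.0, -0.001, -1.0]] 85.23940447649825 [-0.05159598 -0.17210798 -0.09713178] 22.0
```

View pics/scene0.png

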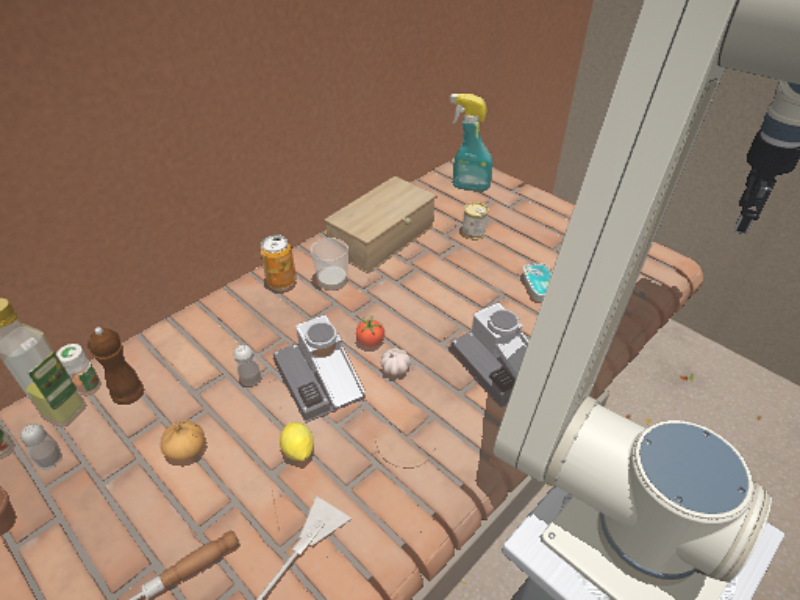

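View pics/side0.png

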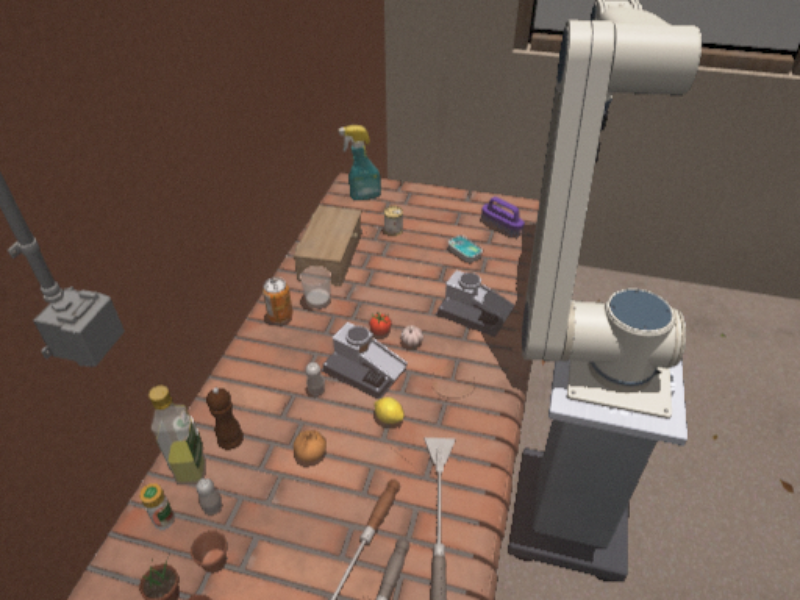

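The left dispenser (scene ~(320,370), between the salt shaker and tomato/garlic; side ~(365,360)) looks the farther. I'll zoom in to find its features.

```bash
python3 - <<'E'
from station import r
import cv2,numpy as np
a=r.camera("scene");b=r.camera("side")
cv2.imwrite("pics/s_raw.png",a);cv2.imwrite("pics/d_raw.png",b)
A=cv2.resize(a[198:273,165:240],(400,400),interpolation=cv2.INTER_CUBIC)
B=cv2.resize(b[200:260,203:263],(400,400),interpolation=cv2.INTER_CUBIC)
cv2.imwrite("pics/crop.png",np.hstack([A,B]))
E
```

```text
(no output)
```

View pics/crop.png

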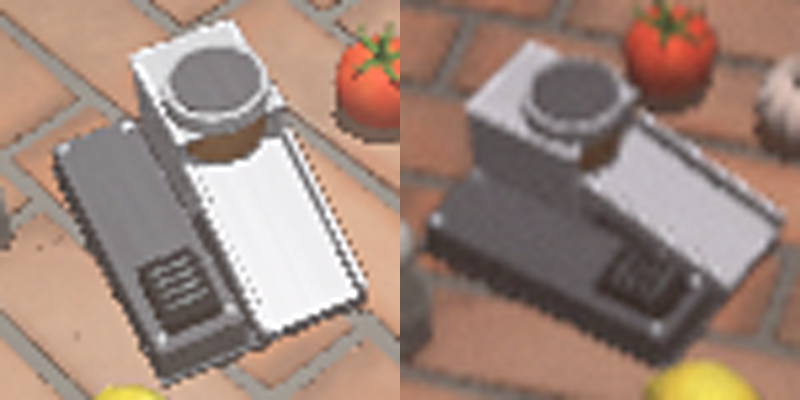

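```bash
cat > h.py <<'E'
import numpy as np
from station import r
def ray(cam,u,v,z):
    i=r.camera_info(cam);K,R,t=map(np.array,(i["K"],i["R"],i["t"]))
    c=-R.T@t;d=R.T@np.linalg.inv(K)@[u,v,1];return c+d*(z-c[2])/d[2]
def proj(cam,X):
    i=r.camera_info(cam);p=np.array(i["K"])@(np.array(i["R"])@X+np.array(i["t"]));return p[:2]/p[2]
def fit(L,W):
    L=np.array(L,float)[:,:2];W=np.array(W)[:,:2];a=L-L.mean(0);b=W-W.mean(0)
    th=np.arctan2((a[:,0]*b[:,1]-a[:,1]*b[:,0]).sum(),(a*b).sum());R=np.array([[np.cos(th),-np.sin(th)],[np.sin(th),np.cos(th)]])
    o=W.mean(0)-R@L.mean(0);return o,np.degrees(th),W-(L@R.T+o)
E
python3 - <<'E'
from h import *
P={"scene":[(218,80,0,0,84),(177,285,-85,61,37),(133,58,55,32,68),(237,22,55,-32,68),(178,135,-21,32,68),(285,108,-21,-32,68),(58,155,49,86,27),(158,350,-115,86,27)],
"side":[(173,93,0,0,84),(245,278,-85,61,37),(70,110,55,32,68),(130,40,55,-32,68),(235,92,-21,-32,68),(180,165,-21,32,68),(30,230,49,86,27),(262,345,-115,86,27)]}
al=[[],[]]
for c,(u0,v0,k) in {"scene":(165,198,75/400),"side":(203,200,60/400)}.items():
    L=[];W=[]
    for u,v,x,y,z in P[c]:
        L.append((x,y));W.append(ray(c,u0-.5+(u+.5)*k,v0-.5+(v+.5)*k,z))
    o,th,e=fit(L,W);print(c,o,th);print(np.round(e,1).tolist());al[0]+=L;al[1]+=W
o,th,e=fit(*al);print("all",o,th,np.hypot(*o))
i=ray("scene",505*.64,320*.64,84);print("other cap",i)
# wrist camera
w=r.camera_info("wrist");s=r.get_state();R=np.array(w["R"]);c=-R.T@np.array(w["t"])
E_=np.array(s["ee_rot"]);print("wrist cam in tool",E_.T@(c-s["ee_pos"]),np.round(E_.T@R.T,3).tolist(),np.round(w["K"][0],0))
for n,u,v,z in(("lemon",297,443,28),("salt",245,352,85),("tomato",370,333,30),("garlic",396,362,30),("glass",330,245,80),("can",277,243,110),("handle?",320,510,0)):print(n,ray("scene",u*.64,v*.64,z))
E
```

```text
scene [616.33196282 112.95850057] -17.684145261074057
[[0.1, -0.0], [1.5, 0.7], [-2.2, -0.2], [-2.4, 1.1], [7.0, -4.1], [0.2, 3.1], [-8.0, 2.2], [3.6, -2.9]]
side [617.0129252  116.89266576] -16.571593431268205
[[1.8, 0.4], [1.0, -0.9], [-2.3, -1.8], [1.1, -2.8], [2.8, 0.5], [-2.4, 1.1], [-5.1, 2.2], [3.1, 1.3]]
all [616.6766815  114.92430839] -17.120126100726 627.2939710868802
other cap [ 392.5194826  -152.68355453   84.        ]
wrist cam in tool [  81.41773322    0.94411058 -120.55798831] [[0.0, -0.948, -0.317], [1.0, 0.001, -0.001], [0.001, -0.317, 0.948]] [276.   0. 257.]
lemon [492.90438497 275.60326922  28.        ]
salt [675.09943936 240.99035293  85.        ]
tomato [588.66280407  16.43855292  30.        ]
garlic [498.89942519  33.89586839  30.        ]
glass [808.35228114 -73.32481703  80.        ]
can [862.42328286  24.49431236 110.        ]
handle? [386.78102037 317.83278298   0.        ]
```

```bash
cat > plan.py <<'E'
from h import *
from scipy.spatial.transform import Rotation as Ro
O=np.array([616.7,114.9]);TH=-17.1
def W(x,y):
    c,s=np.cos(np.radians(TH)),np.sin(np.radians(TH));return O+[c*x-s*y,s*x+c*y]
s=r.get_state()
p=np.array(s["ee_pos"]);E=np.array(s["ee_rot"])
if __name__=="__main__":
    T=W(-85,30.5);a0=np.arctan2(p[1],p[0]);a1=np.arctan2(T[1],T[0]);r0,r1=np.hypot(*p[:2]),np.hypot(*T)
    N=20;y0=np.degrees(np.arctan2(E[1,0],E[0,0]));q=p;print(T,y0)
    pt=lambda f:np.array([(r0+(r1-r0)*f)*np.cos(a0+(a1-a0)*f),(r0+(r1-r0)*f)*np.sin(a0+(a1-a0)*f),p[2]+(180-p[2])*f])
    for k in range(N):
        R=Ro.from_euler("z",y0+(180+TH-y0)*k/N,degrees=True).as_matrix()@np.diag([1,-1,-1])
        d=R.T@(pt((k+1)/N)-pt(k/N))/150;print(np.round(d,3).tolist(),round(-(180+TH-y0)/N/360,4))
E
python3 plan.py
```

```text
[544.42582366 169.0451146 ] 17.060653519691407
[0.289, -0.005, 0.024] -0.0203
[0.289, 0.009, 0.024] -0.0203
[0.289, 0.023, 0.024] -0.0203
[0.288, 0.037, 0.024] -0.0203
[0.286, 0.052, 0.024] -0.0203
[0.284, 0.065, 0.024] -0.0203
[0.281, 0.079, 0.024] -0.0203
[0.277, 0.093, 0.024] -0.0203
[0.273, 0.107, 0.024] -0.0203
[0.268, 0.12, 0.024] -0.0203
[0.262, 0.133, 0.024] -0.0203
[0.256, 0.146, 0.024] -0.0203
[0.249, 0.158, 0.024] -0.0203
[0.242, 0.171, 0.024] -0.0203
[0.233, 0.182, 0.024] -0.0203
[0.225, 0.194, 0.024] -0.0203
[0.215, 0.205, 0.024] -0.0203
[0.206, 0.215, 0.024] -0.0203
[0.195, 0.226, 0.024] -0.0203
[0.184, 0.235, 0.024] -0.0203
```

>>> step_arm:
  deltas:
    - [[0.29,0,0.024],[0,0,-0.02],0.1]
    - [[0.29,0.01,0.024],[0,0,-0.02],0.1]
    - [[0.29,0.02,0.024],[0,0,-0.02],0.1]
    - [[0.29,0.035,0.024],[0,0,-0.02],0.1]
    - [[0.285,0.05,0.024],[0,0,-0.02],0.1]

```text
time_s: 0.82
ee_pos: [355.5, -427.0, 234.9]
ee_rot: [[0.598, 0.802, -0.0], [0.802, -0.598, 0.0], [0.0, -0.0, -1.0]]
wrist_force: [0.1, 0.4, -0.6]
grip_width: 47.0
gripper_force: 0.0
```

>>> step_arm:
  deltas:
    - [[0.284,0.065,0.024],[0,0,-0.02],0.1]
    - [[0.28,0.08,0.024],[0,0,-0.02],0.1]
    - [[0.277,0.093,0.024],[0,0,-0.02],0.1]
    - [[0.273,0.107,0.024],[0,0,-0.02],0.1]
    - [[0.268,0.12,0.024],[0,0,-0.02],0.1]

```text
time_s: 1.45
ee_pos: [498.4, -262.4, 216.9]
ee_rot: [[0.012, 1.0, -0.0], [1.0, -0.012, 0.0], [0.0, -0.0, -1.0]]
wrist_force: [-0.6, 0.4, -0.0]
grip_width: 46.8
gripper_force: 0.0
```

>>> step_arm:
  deltas:
    - [[0.262,0.133,0.024],[0,0,-0.02],0.1]
    - [[0.256,0.146,0.024],[0,0,-0.02],0.1]
    - [[0.25,0.158,0.024],[0,0,-0.02],0.1]
    - [[0.24,0.17,0.024],[0,0,-0.02],0.1]
    - [[0.233,0.182,0.024],[0,0,-0.02],0.1]

```text
time_s: 2.08
ee_pos: [569.3, -54.3, 198.9]
ee_rot: [[-0.578, 0.816, -0.0], [0.816, 0.578, 0.0], [0.0, -0.0, -1.0]]
wrist_force: [0.4, -0.4, -0.8]
grip_width: 47.2
gripper_force: 0.0
```

>>> step_arm:
  deltas:
    - [[0.225,0.194,0.024],[0,0,-0.02],0.1]
    - [[0.215,0.205,0.024],[0,0,-0.02],0.1]
    - [[0.206,0.215,0.024],[0,0,-0.02],0.1]
    - [[0.195,0.225,0.024],[0,0,-0.02],0.1]
    - [[0.184,0.235,0.024],[0,0,-0.02],0.1]

```text
time_s: 2.7
ee_pos: [556.6, 167.2, 180.9]
ee_rot: [[-0.947, 0.321, -0.0], [0.321, 0.947, -0.0], [0.0, -0.0, -1.0]]
wrist_force: [1.2, -0.3, 0.9]
grip_width: 46.9
gripper_force: 0.0
```

```bash
python3 - <<'E'
from plan import *
import cv2
print(s["time_s"],p,np.degrees(np.arctan2(E[1,0],E[0,0])),E[:,2],s["grip_width"],r.tip_reach)
I=r.camera("wrist");cv2.imwrite("pics/w_raw.png",I);cv2.imwrite("pics/w1.png",cv2.resize(I,(800,600)))
for q in((-85,0,21),(-85,61,37),(0,0,84),(-118,0,10)):print(q,proj("wrist",np.append(W(*q[:2]),q[2]))*800/512)
E
```

```text
2.7 [556.61788096 167.24085173 180.91743823] 161.2972191195496 [-2.40246779e-04 -9.32726637e-06 -9.99999971e-01] 46.87802822323862 22.0
(-85, 0, 21) [348.41706383 271.24051697]
(-85, 61, 37) [441.66373992 275.79214096]
(0, 0, 84) [344.48966809 436.8714544 ]
(-118, 0, 10) [347.46919255 219.32852561]
```

View pics/w1.png

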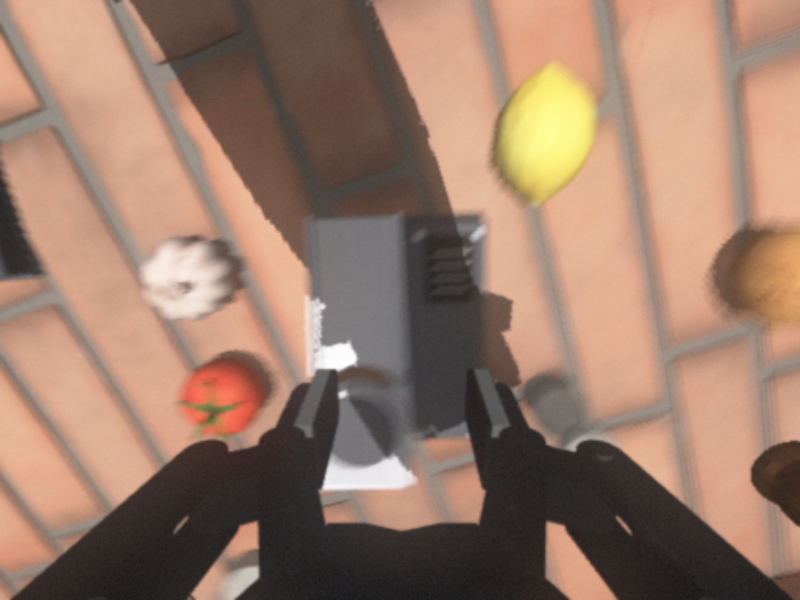

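The wrist view shows the chute end edge at (305–405, 215) and the key at about (450, 268), a few mm right of predicted. The image is blurred, so I'll let the arm settle and measure again.

>>> step_arm:
  deltas:
    - [[0,0,0],[0,0,0],0.1]
    - [[0,0,0],[0,0,0],0.1]
    - [[0,0,0],[0,0,0],0.1]
    - [[0,0,0],[0,0,0],0.1]
    - [[0,0,0],[0,0,0],0.1]

```text
time_s: 3.38
ee_pos: [557.0, 165.3, 181.3]
ee_rot: [[-0.946, 0.325, 0.0], [0.325, 0.946, 0.0], [-0.0, 0.0, -1.0]]
wrist_force: [-0.1, -0.3, 0.8]
grip_width: 46.8
gripper_force: 0.0
```

```bash
python3 - <<'E'
from plan import *
import cv2
print(s["time_s"],p,np.degrees(np.arctan2(E[1,0],E[0,0])),E[:,2],s["grip_width"],r.tip_reach)
I=r.camera("wrist");cv2.imwrite("pics/w2_raw.png",I);cv2.imwrite("pics/w2.png",cv2.resize(I[110:310,180:340],(640,800),interpolation=cv2.INTER_CUBIC)[:600])
for q in((-85,0,21),(-85,61,37),(0,0,84),(-118,0,10)):print(q,(proj("wrist",np.append(W(*q[:2]),q[2]))-[180,110])*4)
E
```

```text
3.375 [556.99444003 165.30028253 181.31172148] 161.00463557534252 [ 8.41920104e-06  2.04986268e-05 -1.00000000e+00] 46.810668069777535 22.0
(-85, 0, 21) [191.08004939 239.74896686]
(-85, 61, 37) [431.21146669 247.50632598]
(0, 0, 84) [188.28132921 662.47417127]
(-118, 0, 10) [186.93350468 106.65343966]
```

View pics/w2.png

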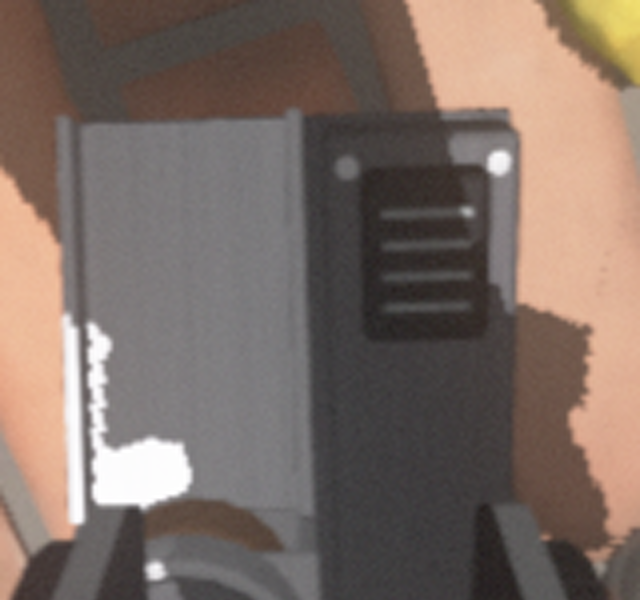

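The sharper view shows the key outline at (363–489, 168–340) and the chute floor's lower edge from (80,124) to (290,120). I'll cast rays to refine the pose.

```bash
python3 - <<'E'
from plan import *
P=[(80,124,-118,-27,10),(290,120,-118,27,10),(427,257,-85,61,37),(427,257,-85,61,37)]
L=[q[2:4] for q in P];Wd=[ray("wrist",180+q[0]/4,110+q[1]/4,q[4]) for q in P]
o,th,e=fit(L,Wd);print(o,th,np.round(e,1).tolist())
c,s_=np.cos(np.radians(TH)),np.sin(np.radians(TH));R=np.array([[c,-s_],[s_,c]])
for q,w in zip(L,Wd):print(q,np.round(R.T@(w[:2]-O),1), w[:2])
k=Wd[2][:2];y=R@[0,1]
T=k-y*30.5;print("tcp target",T,"dist tool",E.T@(np.append(T,0)-[p[0],p[1],0]),"turn", -(180+TH-np.degrees(np.arctan2(E[1,0],E[0,0]))))
E
```

```text
[620.09386858 114.04874787] -16.482638561712726 [[-0.3, -0.2], [1.3, 0.5], [-0.5, -0.2], [-0.5, -0.2]]
(-118, -27) [-114.4  -28.4] [498.99995439 121.44083003]
(-118, 27) [-113.7   26.8] [515.93027938 173.92232705]
(-85, 61) [-82.6  60. ] [555.37196525 196.50530155]
(-85, 61) [-82.6  60. ] [555.37196525 196.50530155]
tcp target [546.40373533 167.3536146 ] dist tool [ 1.06001715e+01 -1.61164061e+00  2.51976586e-04] turn -1.8775954591272637
```

>>> step_arm:
  deltas:
    - [[0.071,-0.011,0.1],[0,0,-0.0053],0.1]
    - [[0,0,0.2],[0,0,0],0.1]
    - [[0,0,0.2],[0,0,0],0.1]
    - [[0,0,0.15],[0,0,0],0.1]
    - [[0,0,0.05],[0,0,0],0.1]

```text
time_s: 4.05
ee_pos: [545.7, 167.5, 75.1]
ee_rot: [[-0.956, 0.293, -0.002], [0.293, 0.956, -0.0], [0.002, -0.001, -1.0]]
wrist_force: [-0.4, 0.9, 1.1]
grip_width: 46.9
gripper_force: 0.0
```

```bash
python3 - <<'E'
from plan import *
import cv2
print(s["time_s"],p,np.degrees(np.arctan2(E[1,0],E[0,0])),s["grip_width"],s["wrist_force"])
a=r.camera("scene");b=r.camera("side");w=r.camera("wrist")
A=cv2.resize(a[190:280,155:245],(400,400),interpolation=cv2.INTER_CUBIC)
B=cv2.resize(b[185:265,193:273],(400,400),interpolation=cv2.INTER_CUBIC)
cv2.imwrite("pics/c2.png",np.hstack([A,B]))
cv2.imwrite("pics/w3.png",cv2.resize(w,(800,600)))
E
```

```text
4.05 [545.66369564 167.51964346  75.09384906] 162.9595137505789 46.86493447899325 [-0.3957348   0.91210199  1.07558203]
```

View pics/c2.png

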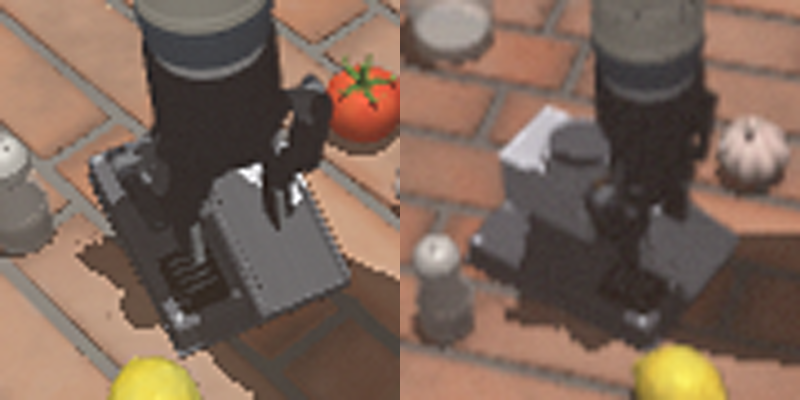

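View pics/w3.png

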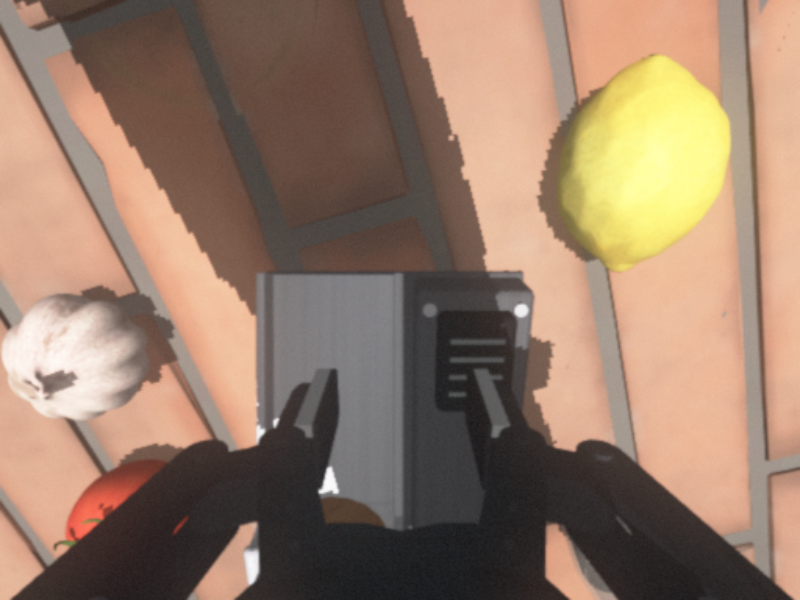

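Both fingers are lined up: the right one is over the key ribs (~(485,380)) and the left one is inside the chute (~(322,380)), with the bystanders clear. I'll descend slowly with force feedback.

>>> step_arm:
  deltas:
    - [[0,0,0.04],[0,0,0],0.1]
    - [[0,0,0.03],[0,0,0],0.1]
    - [[0,0,0],[0,0,0],0.1]
    - [[0,0,0],[0,0,0],0.1]
    - [[0,0,0],[0,0,0],0.1]

```text
time_s: 4.82
ee_pos: [546.3, 167.7, 65.9]
ee_rot: [[-0.956, 0.293, 0.0], [0.293, 0.956, 0.0], [-0.0, 0.0, -1.0]]
wrist_force: [0.4, -0.1, -0.8]
grip_width: 47.1
gripper_force: 0.0
```

>>> step_arm:
  deltas:
    - [[0,0,0.025],[0,0,0],0.1]
    - [[0,0,0.025],[0,0,0],0.1]
    - [[0,0,0],[0,0,0],0.1]
    - [[0,0,0],[0,0,0],0.1]
    - [[0,0,0],[0,0,0],0.1]

```text
time_s: 5.45
ee_pos: [546.3, 167.7, 58.3]
ee_rot: [[-0.956, 0.293, 0.0], [0.293, 0.956, 0.0], [-0.0, 0.0, -1.0]]
wrist_force: [-0.5, 0.1, 0.0]
grip_width: 47.0
gripper_force: 0.0
```

>>> step_arm:
  deltas:
    - [[0,0,0.02],[0,0,0],0.1]
    - [[0,0,0],[0,0,0],0.1]
    - [[0,0,0],[0,0,0],0.1]
    - [[0,0,0],[0,0,0],0.1]
    - [[0,0,0],[0,0,0],0.1]

```text
time_s: 6.08
ee_pos: [546.5, 167.7, 55.4]
ee_rot: [[-0.956, 0.293, 0.0], [0.293, 0.956, 0.0], [-0.0, 0.0, -1.0]]
wrist_force: [0.0, -0.3, 4.2]
grip_width: 47.0
gripper_force: 1.8
```

>>> step_arm:
  deltas:
    - [[0,0,0.02],[0,0,0],0.1]
    - [[0,0,0],[0,0,0],0.1]
    - [[0,0,0],[0,0,0],0.1]
    - [[0,0,0],[0,0,0],0.1]
    - [[0,0,0],[0,0,0],0.1]

```text
time_s: 6.7
ee_pos: [546.4, 167.7, 52.3]
ee_rot: [[-0.956, 0.293, 0.0], [0.293, 0.956, 0.0], [-0.0, 0.0, -1.0]]
wrist_force: [1.6, 0.2, 4.2]
grip_width: 46.8
gripper_force: 2.0
```

>>> step_arm:
  deltas:
    - [[0,0,0.015],[0,0,0],0.1]
    - [[0,0,0],[0,0,0],0.1]
    - [[0,0,0],[0,0,0],0.1]
    - [[0,0,0],[0,0,0],0.1]
    - [[0,0,0],[0,0,0],0.1]

```text
time_s: 7.32
ee_pos: [546.3, 167.7, 50.1]
ee_rot: [[-0.956, 0.293, 0.0], [0.293, 0.956, 0.0], [-0.0, 0.0, -1.0]]
wrist_force: [1.7, 0.4, 3.5]
grip_width: 47.1
gripper_force: 2.2
```

```bash
python3 - <<'E'
from plan import *
import cv2
a=r.camera("scene");b=r.camera("side");w=r.camera("wrist")
A=cv2.resize(a[200:280,160:240],(400,400),interpolation=cv2.INTER_CUBIC)
B=cv2.resize(w[150:370,146:366],(400,400),interpolation=cv2.INTER_CUBIC)
cv2.imwrite("pics/c3.png",np.hstack([A,B]))
E
```

```text
(no output)
```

View pics/c3.png

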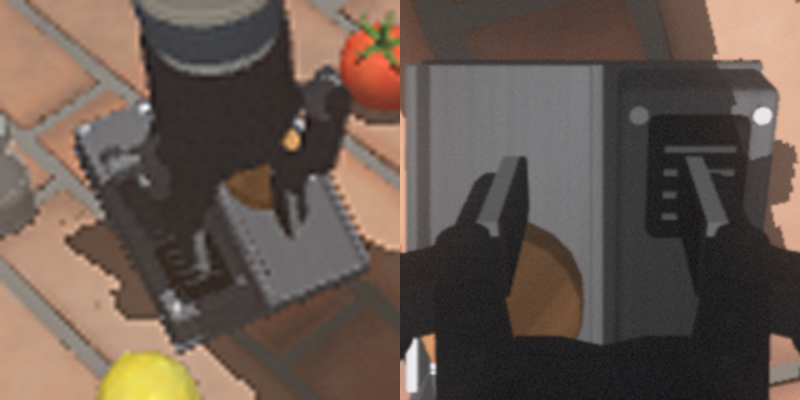

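The puck (brown disc, right crop ~(545,290)) has popped and rests against the chute finger. I'll press slightly further to seat the key firmly.

>>> step_arm:
  deltas:
    - [[0,0,0.006],[0,0,0],0.1]
    - [[0,0,0],[0,0,0],0.1]
    - [[0,0,0],[0,0,0],0.1]
    - [[0,0,0],[0,0,0],0.1]
    - [[0,0,0],[0,0,0],0.1]

```text
time_s: 8.1
ee_pos: [546.3, 167.7, 49.2]
ee_rot: [[-0.956, 0.293, 0.0], [0.293, 0.956, 0.0], [-0.0, 0.0, -1.0]]
wrist_force: [2.3, 0.8, 3.5]
grip_width: 46.9
gripper_force: 2.4
```

>>> step_arm:
  deltas:
    - [[0,0,0.006],[0,0,0],0.1]
    - [[0,0,0],[0,0,0],0.1]
    - [[0,0,0],[0,0,0],0.1]
    - [[0,0,0],[0,0,0],0.1]
    - [[0,0,0],[0,0,0],0.1]

```text
time_s: 8.72
ee_pos: [546.3, 167.7, 48.5]
ee_rot: [[-0.956, 0.293, 0.0], [0.293, 0.956, 0.0], [-0.0, 0.0, -1.0]]
wrist_force: [2.0, 0.5, 6.7]
grip_width: 47.1
gripper_force: 3.9
```

```bash
python3 - <<'E'
from plan import *
import cv2
w=r.camera("wrist");hsv=cv2.cvtColor(w,cv2.COLOR_BGR2HSV)[230:350,200:275]
print("brown px",((hsv[...,1]>90)&(hsv[...,0]<25)).sum(),s["wrist_force"],r.get_state()["ee_pos"])
print(r.close_job())
E
```

```text
brown px 1902 [1.96218802 0.51973887 6.73266144] [546.3141024  167.71011761  48.48440265]
the job is handed in; nothing more can be done
None
```

I handed the job in at about 9 s: one finger holds the release key down at its stop, and the other holds the popped puck on the chute, with nothing else touched in the views I took.

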